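# Mix a bottle on the touch-start vortex mixer

### The job

Mix the small amber bottle: stand it upright in the middle of the vortex mixer's round sprung pad, press it down until the pad is fully depressed and keep it fully down for at least one second. Then set it down gently, upright, on the flat square mat, let go, and leave the large bottle and the beaker where they stand.

Things in the scene. Friction and masses are not known exactly. Their poses are not given: they have to be found in the camera images.
- bottle_mid (a point): centre (half-way up, 54 mm above its underside) of the small capped amber glass bottle to be mixed: 108 mm tall, round body 56 mm across from the foot up to 70 mm, a sloping shoulder, then a round grey screw cap (fixed to it) 51 mm across from 82 to 108 mm above the underside. About 0.13 to 0.25 kg. Loose, starts upright on the bench; its z axis points up through the cap.
- pad_top (a point): centre of the top face of the mixer's pad, a flat round black rubber platform 78 mm across and 12 mm thick; the point moves with the pad. It sits in the middle of the vortex mixer, a fixed white box about 112 x 100 mm and 55 mm high with a dial and a switch on the side that faces the robot; the free pad's top is 90 mm above the bench. The z axis points up; x and y are the box's sides (112 mm along x).
- mixer_pad (a joint): how far the pad is pressed down, in m: 0 free, 0.012 fully depressed (a hard stop; the top face is then 78 mm above the bench). It is sprung: starts to move at about 3 N downward force, reaches the stop at about 9 N (including the bottle's own weight), and springs back up when unloaded. The bottle's weight alone does not press it down.
- mat_top (a point): centre of the top face of the fixed square mat of black rubber, 120 x 120 mm, 6 mm thick, lying on the bench (top face 6 mm above the bench); z points up. To the left of the work a tall instrument cabinet stands on the bench (about from y = 0.2 leftward, for x beyond 0.45); keep the arm clear of it.
- big_bottle_mid (a point): centre (73 mm above its underside) of a larger clear glass bottle with a blue cap, 70 mm across, 146 mm tall; a bystander, loose.
- beaker_mid (a point): centre (35 mm above its underside) of a clear glass beaker, 55 mm across, 70 mm tall; a bystander, loose.
- bottle: the same small amber bottle; origin at the centre of its underside.
There are look-alikes about, which are no part of the job. What is shaped like the bottle but green or pink is not meant.

How it is judged:
On the way:
1. the bottle, standing upright on the mixer's pad, holds the pad fully depressed for a second (horizontal distance between bottle_mid and pad_top below 0.022 m and angle between bottle_mid's own z axis and vertical below 0.2 rad and contact force between bottle and mixer_pad above 1 N and value of joint mixer_pad above 0.0105 m), for 0.9 s.
At the end, for the whole second after the job is handed in: the amber bottle stands upright (within 0.1 rad) and still on the square mat, its centre within 38 mm of the mat's centre, released (horizontal distance between bottle_mid and mat_top below 0.038 m and z of bottle_mid in the frame of mat_top between 0.05 and 0.058 m and angle between bottle_mid's own z axis and vertical below 0.1 rad and linear speed of bottle below 0.02 m/s); the robot touches nothing.
It fails at once if the amber bottle is tipped over (more than 0.6 rad) (angle between bottle_mid's own z axis and vertical above 0.6 rad).
It fails at once if the amber bottle is dropped (falls freely by more than about 13 mm, over 0.5 m/s out of the fingers) (linear speed of bottle above 0.5 m/s and contact force between the fingers and bottle below 0.1 N).
It fails at once if the large bottle is displaced by more than 30 mm (distance of big_bottle_mid from where it was at the start of the episode above 0.03 m).
It fails at once if the beaker is displaced by more than 30 mm (distance of beaker_mid from where it was at the start of the episode above 0.03 m).
It also fails if it takes over 58 s, if anything falls off the work surface, if the arm or the gripper's body presses on something with over 40 N, if the wrist force passes 120 N, or if a joint passes its speed limit or range.

### The arm

A 6-joint arm with a two-finger parallel gripper is mounted at the origin on the work surface; the furniture and walls round the work are solid. World frame = base frame: x ahead of the robot, y to its left, z up, the work surface at z = 0. Lengths are in m, angles in rad, forces in N, time in s.
With the tool pointing down it reaches from about 0.375 to 0.975 m from the base axis. Payload 3.8 kg.
Tool frame: the origin (TCP) lies on the centre line of the jaws, within the pads' length; the fingertips stand 17 mm ahead of it and the grasp point (between the pads) lies 2 mm behind it (bot.tip_extent is the distance from the TCP to the fingertips, in m); z points along the fingers, y is the line along which they close (so a half turn about z gives the same grasp; the last joint's range is limited). The gripper opens to 85 mm and grips with 20 to 120 N. Pads are 22 mm wide; open, the fingers measure 114 mm over their backs; the gripper's body (76 mm by 85 mm) begins 54 mm behind the grasp point. The pads swing forward as they close: fully open they stand 13 mm farther back than shut.
Start: joints at [1.105, 0.264, 1.604, -0, 1.274, -0.037], TCP at [0.281, 0.614, 0.248] pointing down, gripper open.
Joint ranges: [-2.63, 2.63], [-0.94, 2.18], [0.31, 2.57], [-1.31, 4.45], [0, 2.66], [-2.55, 2.55]. Speed limits (rad/s): [2.57, 2.57, 3.14, 3.14, 3.14, 3.14].

### API

Orientations are given as a rotation vector (axis times angle).
In Python, from workcell import readout, read_camera, finish_job, bot gives the robot as it stands.
- The arm moves only by the tool jog_arm, never from a script. Its argument "deltas" is one flat list of numbers, 7 for each row, row after row: the shift along the tool's x, y, z in m, then the turn, a rotation vector about the tool's x, y, z in degrees, then the gripper command: -1 is shut, 1 is fully open, values between are in proportion. A call has 1 to 8 rows; each row is the pose to reach, as a shift and turn from the pose commanded when the call began, along the tool's axes at that moment; what a row does not reach only later rows make up. A row lasts 1/10 s, in which the tool goes at most 50 mm and 8.59 degrees, less where a joint would pass 70% of its speed; a pose out of reach is approached as far as the arm can. A call with a gripper value outside its range is refused whole. The fingers move at their own pace and stop on an object; "squeeze" is the grip in N (left out, the last holds). Time passes only in rows, so rows that repeat a pose let the fingers close. It gives the time, the measured TCP pose, the force, the opening and the grip force at its end, in the units of the state.
- readout.read_state(): the state, without advancing time (a new reading comes with each control period).
- read_camera(name): name is "side" or "top" or "wrist"; returns a dict with "color" (400x640x3 uint8, blue, green, red), "fx", "fy", "cx", "cy" (pixels), "dist" ([k1, k2, p1, p2, k3] as OpenCV has them; the pictures are not rectified), "origin" and "attitude" of the camera in the world. Camera axes: x right, y down, z forward; pixel columns grow to the right and rows downward; lengths in m; the calibration is good to about 2 mm. A picture is of the moment at which its call begins. There is no depth.
- finish_job(): hands the job in; it is judged then, once.
The state is a dict: "time": time; "q": joint angles; "joint_vel": joint speeds; "joint_torque": joint torques, N m; "tool_pos": TCP position; "tcp_rot": TCP orientation; "wrist_force": force on the tool from outside, world axes, zero at the start; "torque": the same for the moment, N m; "width": opening from 0.0 (shut) to 1.0 (fully open); "grip_force": force on a finger pad.
Only numpy, scipy, OpenCV 4.12 (cv2) and the standard library are available. Lean on these libraries where they do the work, as an engineer would, in place of code of your own. Each camera call takes 0.05 s, during which the arm holds its last target. There are 200 camera calls.

## Working session

There is one attempt and no reset: what is moved stays moved. The work goes in short steps, Python scripts to look and compute and a tool call to move; the robot and the scene stay as the last step left them, time stands still between calls to the robot, and variables do not carry over. Pictures are saved under pics/ and viewed, at most 10 in all, crops included, and the job is handed in when it is done.

Besides the shell and the picture viewer there is one more tool, called by a JSON object that holds its "api" and its "payload". jog_arm: Moves the arm, as the interface text tells. Its arguments: {"type":"object","properties":{"deltas":{"type":"array"},"squeeze":{"type":"number"}},"required":["deltas"]}

```bash
mkdir -p pics; cat > h.py <<'E'
import numpy as np, cv2
from scipy.spatial.transform import Rotation as R
from workcell import readout, read_camera, finish_job, bot
def cam(n):
    c=read_camera(n); c['K']=np.array([[c['fx'],0,c['cx']],[0,c['fy'],c['cy']],[0,0,1.]])
    a=np.array(c['attitude'],float); c['Rm']=a if a.shape==(3,3) else R.from_rotvec(a).as_matrix() if a.size==3 else R.from_quat(a).as_matrix()
    return c
def ray(c,u,v):
    p=cv2.undistortPoints(np.array([[[u,v]]],float),c['K'],np.array(c['dist'],float))[0,0]
    return np.array(c['origin']),c['Rm']@np.array([p[0],p[1],1.])
def atz(c,u,v,z):
    o,d=ray(c,u,v); return o+d*(z-o[2])/d[2]
def proj(c,P):
    Rt=c['Rm'].T
    return cv2.projectPoints(np.array(P,float).reshape(-1,1,3),cv2.Rodrigues(Rt)[0],-Rt@np.array(c['origin']),c['K'],np.array(c['dist'],float))[0][:,0]
E
python3 - <<'E'
from h import *
for n in('top','side'):
    c=cam(n); cv2.imwrite(f'pics/{n}0.png',c['color']); print(n,c['origin'],c['attitude'],c['fx'])
s=readout.read_state(); print(s['time'],s['tool_pos'],s['tcp_rot'],s['width'])
E
```

```text
top [ 0.55352147 -0.02082173  0.93873092] [-2.16663574  2.11844428 -0.16145489] 371.924818123378
side [0.13845215 0.30915011 0.66182194] [-1.17680352  2.28221567 -1.00221617] 369.68767196021065
0.1 [0.2803817  0.61332375 0.2470892 ] [-0.66836411 -3.06915072  0.00308587] 1.0012509107864611
```

View pics/top0.png

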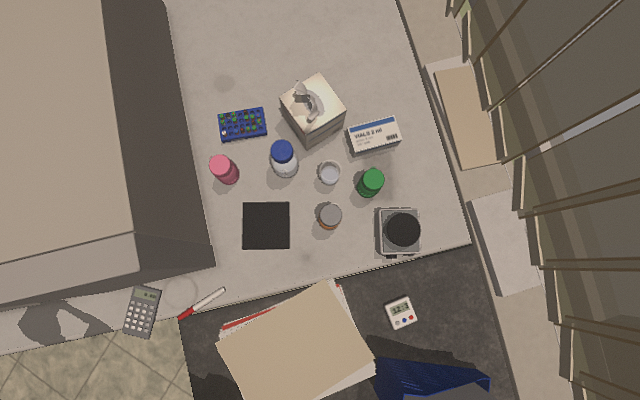

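View pics/side0.png

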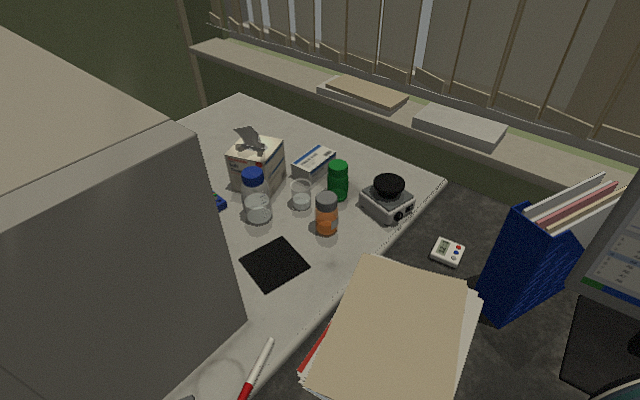

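Top picture candidates: the amber bottle with a grey cap at (330,215), the green look-alike at (370,182) and the pink one at (223,168). The big bottle is at (283,155), the beaker at (329,172), the mat at (266,226) and the mixer pad at (403,230). The side view agrees, with the amber bottle at (326,213). I choose (330,215) and check it in a crop.

```bash
python3 - <<'E'
from h import *
c=cam('top'); s=cam('side')
im=c['color'][120:270,200:440]; cv2.imwrite('pics/crop1.png',cv2.resize(im,(800,500),interpolation=cv2.INTER_CUBIC))
print('cap',atz(c,330.5,214.5,.108)); print('pad',atz(c,403,230,.09)); print('mat',atz(c,266,226,.006))
print('matcorners',[atz(c,*p,.006).round(3) for p in((244,203),(289,203),(289,249),(242,248))])
print('mixbox',[atz(c,*p,.055).round(3) for p in((380,208),(418,208),(419,253),(377,253))])
print('green',atz(c,371,180,.1),'beaker',atz(c,329,171,.07),'big',atz(c,282,151,.146), 'sidecap',atz(s,326,199,.108), 'sidepad',atz(s,389,185,.09),'sidemat',atz(s,275,264,.006))
E
```

```text
cap [ 0.65617932 -0.06146028  0.108     ]
pad [ 0.62621505 -0.22946642  0.09      ]
mat [0.63594751 0.09537082 0.006     ]
matcorners [array([0.693, 0.154, 0.006]), array([0.696, 0.039, 0.006]), array([0.58 , 0.036, 0.006]), array([0.579, 0.153, 0.006])]
mixbox [array([ 0.681, -0.183,  0.055]), array([ 0.683, -0.275,  0.055]), array([ 0.575, -0.276,  0.055]), array([ 0.573, -0.176,  0.055])]
green [ 0.73944124 -0.15423843  0.1       ] beaker [ 0.76575791 -0.05818712  0.07      ] big [0.79019427 0.04947679 0.146     ] sidecap [ 0.6487657  -0.05642017  0.108     ] sidepad [ 0.61719657 -0.22260398  0.09      ] sidemat [0.63085562 0.09788857 0.006     ]
```

View pics/crop1.png

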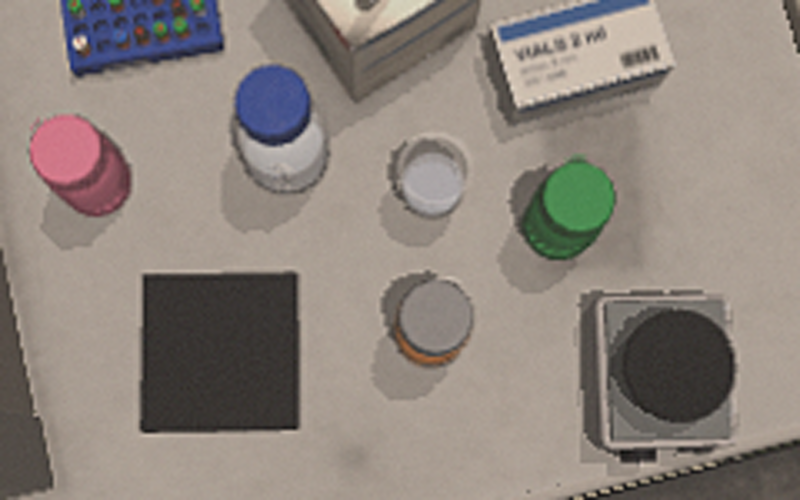

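The crop confirms it: amber body with a grey cap, cap centre at crop (435,315), which is px (330.5,214.5). The cabinet is in the way of a direct swing, so I first retract along tool y, which points radially.

{"api": "jog_arm", "payload": {"deltas": [0,-0.04,0,0,0,0,1,0,-0.08,0,0,0,0,1,0,-0.12,0,0,0,0,1,0,-0.16,0,0,0,0,1,0,-0.2,0,0,0,0,1,0,-0.24,0,0,0,0,1,0,-0.25,0,0,0,0,1,0,-0.25,0,0,0,0,1]}}

```text
time: 1.0
tool_pos: [0.1763, 0.3856, 0.2484]
tcp_rot: [0.668, 3.069, 0.002]
wrist_force: [0.5, -0.1, 0.8]
width: 1.0
grip_force: 0.0
```

```bash
cat >> h.py <<'E'
def delta(P,yaw_y=None,Rt=None):
    "shift/turn from measured pose to world P, tool down with tool y at azimuth yaw_y deg"
    s=readout.read_state(); A=R.from_rotvec(s['tcp_rot']); d=A.inv().apply(np.array(P)-s['tool_pos'])
    t=np.zeros(3)
    if yaw_y is not None:
        a=np.radians(yaw_y); y=np.array([np.cos(a),np.sin(a),0]); z=np.array([0,0,-1.]); M=np.c_[np.cross(y,z),y,z]
        t=(A.inv()*R.from_matrix(M)).as_rotvec(degrees=True)
    return d,t
E
python3 - <<'E'
from h import *
s=readout.read_state(); print(s['time'],s['tool_pos'],s['tcp_rot'],s['wrist_force'])
r=np.hypot(*s['tool_pos'][:2]); 
for az in range(59,2,-6):
    a=np.radians(az); d,t=delta([r*np.cos(a),r*np.sin(a),.248],az); print(az,d.round(3),t.round(1))
E
```

```text
1.0 [0.17625321 0.38562423 0.24841856] [6.68480865e-01 3.06937070e+00 1.65787374e-03] [ 0.45150109 -0.11095153  0.7893376 ]
59 [-0.048 -0.003  0.   ] [ 0.1 -0.   6.4]
53 [-0.091 -0.01   0.   ] [ 0.1 -0.  12.4]
47 [-0.134 -0.022  0.   ] [ 0.1 -0.  18.4]
41 [-0.175 -0.038  0.   ] [ 0.1 -0.  24.4]
35 [-0.215 -0.058  0.   ] [ 0.1 -0.  30.4]
29 [-0.252 -0.083  0.   ] [ 0.1 -0.  36.4]
23 [-0.286 -0.111  0.   ] [ 0.1 -0.  42.4]
17 [-0.317 -0.143  0.   ] [ 0.1 -0.  48.4]
11 [-0.345 -0.177  0.   ] [ 0.1 -0.  54.4]
5 [-0.369 -0.215  0.   ] [ 0.1 -0.  60.4]
```

{"api": "jog_arm", "payload": {"deltas": [-0.048,-0.003,0,0,0,6.4,1,-0.091,-0.01,0,0,0,12.4,1,-0.134,-0.022,0,0,0,18.4,1,-0.175,-0.038,0,0,0,24.4,1,-0.215,-0.058,0,0,0,30.4,1,-0.252,-0.083,0,0,0,36.4,1,-0.286,-0.111,0,0,0,42.4,1,-0.317,-0.143,0,0,0,48.4,1]}}

```text
time: 1.8
tool_pos: [0.4084, 0.1235, 0.2488]
tcp_rot: [1.873, 2.521, 0.002]
wrist_force: [0.2, -0.1, 0.0]
width: 0.995
grip_force: 0.0
```

```bash
python3 - <<'E'
from h import *
for P,y in (([.45,.02,.248],5),([.54,-.06,.248],0),([.654,-.06,.248],0)):
    d,t=delta(P,y); print(d.round(3),t.round(1))
E
```

```text
[-0.111  0.01   0.001] [ 0.1 -0.  11.8]
[-0.214  0.073  0.001] [ 0.1 -0.  16.8]
[-0.247  0.182  0.001] [ 0.1 -0.  16.8]
```

{"api": "jog_arm", "payload": {"deltas": [-0.045,0.004,0,0,0,5,1,-0.09,0.01,0,0,0,10,1,-0.13,0.025,0,0,0,15,1,-0.17,0.05,0,0,0,16.8,1,-0.205,0.08,0,0,0,16.8,1,-0.23,0.12,0,0,0,16.8,1,-0.242,0.16,0,0,0,16.8,1,-0.247,0.182,0,0,0,16.8,1]}}

```text
time: 2.6
tool_pos: [0.6566, -0.0595, 0.2471]
tcp_rot: [2.218, 2.223, 0.002]
wrist_force: [-0.1, 0.4, -0.1]
width: 1.004
grip_force: 0.0
```

```bash
python3 - <<'E'
from h import *
c=cam('wrist'); cv2.imwrite('pics/w1.png',c['color']); print(c['origin'],c['Rm'].round(2).tolist(),c['fx'])
s=readout.read_state(); print(s['tool_pos'])
print(proj(c,[[.654,-.06,.108],[.626,-.23,.09],[.636,.095,.006],[.654,-.06,0]]))
E
```

```text
[0.65680051 0.02379481 0.37282048] [[1.0, 0.0, 0.0], [0.0, -0.95, -0.33], [0.0, 0.33, -0.95]] 304.2455128451243
[ 0.65871592 -0.05876985  0.24690518]
[[316.36068588 188.92091302]
 [292.73444934 323.82755479]
 [300.45948636  24.08069901]
 [317.22415924 162.83384986]]
```

View pics/w1.png

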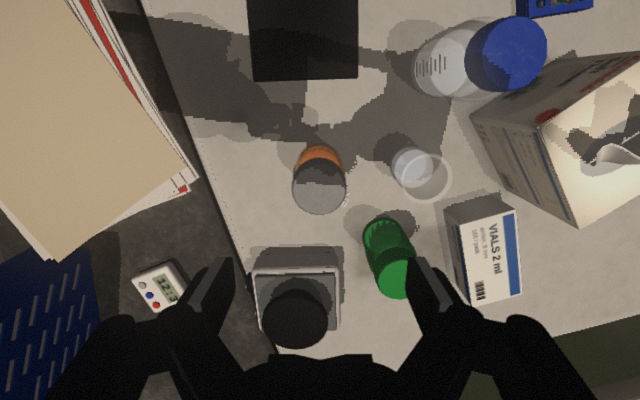

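The wrist view shows the grey cap at (319.5,187), the pad at (295,319) and the mat's near edge at row 80 (corners (253,82) and (357,77)). The green look-alike is at (398,278) and the beaker at (420,172). I'll fit these more exactly and compute the descent.

```bash
python3 - <<'E'
from h import *
c=cam('wrist'); 
print('cap',atz(c,319.5,187,.108),'capL',atz(c,292.5,187,.108),'capR',atz(c,346.5,187,.108),'foot',[atz(c,u,151,.06).round(4) for u in(298,342)])
print('pad',atz(c,295,319,.09),'L',atz(c,262,319,.09),'R',atz(c,328,319,.09),'mat',atz(c,253,82,.006),atz(c,357,77,.006))
s=readout.read_state(); print(s['tool_pos'],s['tcp_rot'])
for P in ([.656,-.06,.13],[.656,-.06,.097]):
    d,t=delta(P,0); print(d.round(4),t.round(2))
E
```

```text
cap [ 0.65923114 -0.0573517   0.108     ] capL [ 0.63465731 -0.05738726  0.108     ] capR [ 0.68381846 -0.05730847  0.108     ] foot [array([ 0.637 , -0.0332,  0.06  ]), array([ 0.6826, -0.0332,  0.06  ])]
pad [ 0.63139423 -0.22195508  0.09      ] L [ 0.59327705 -0.22223202  0.09      ] R [ 0.669414   -0.22190424  0.09      ] mat [0.58356895 0.03608115 0.006     ] [0.70166167 0.04155022 0.006     ]
[ 0.65604503 -0.05856743  0.24682611] [2.21662319e+00 2.22544165e+00 1.18000317e-03]
[-0.0014 -0.0002  0.1168] [ 0.05 -0.01  0.23]
[-0.0015 -0.0002  0.1498] [ 0.05 -0.01  0.23]
```

{"api": "jog_arm", "payload": {"deltas": [0,0,0.04,0,0,0,1,0,0,0.08,0,0,0,1,0,0,0.11,0,0,0,1,0,0,0.13,0,0,0,1,0,0,0.145,0,0,0,1,0,0,0.152,0,0,0,1,0,0,0.152,0,0,0,1,0,0,0.152,0,0,0,1], "squeeze": 60}}

```text
time: 3.5
tool_pos: [0.6529, -0.0583, 0.0976]
tcp_rot: [2.216, 2.225, 0.002]
wrist_force: [-0.2, 0.0, -0.2]
width: 1.0
grip_force: 0.0
```

{"api": "jog_arm", "payload": {"deltas": [0,0,0,0,0,0,0.3,0,0,0,0,0,0,0.2,0,0,0,0,0,0,0,0,0,0,0,0,0,-0.5,0,0,0,0,0,0,-1,0,0,0,0,0,0,-1,0,0,0,0,0,0,-1,0,0,0,0,0,0,-1], "squeeze": 60}}

```text
time: 4.3
tool_pos: [0.6533, -0.0584, 0.0983]
tcp_rot: [2.215, 2.224, 0.003]
wrist_force: [0.0, -0.3, 6.3]
width: 0.564
grip_force: 62.0
```

```bash
python3 - <<'E'
from h import *
c=cam('wrist'); s=cam('side'); cv2.imwrite('pics/g1.png',np.hstack([cv2.resize(c['color'],None,fx=.62,fy=.62),cv2.resize(s['color'][120:300,220:460],(400,248))[:248]]))
print(readout.read_state())
E
```

```text
{'time': 4.4, 'q': array([-1.27041018e-01,  3.51617980e-01,  1.78233651e+00,  1.08767526e-05,
        1.00417197e+00, -1.31129259e-01]), 'joint_vel': array([ 0.00032057, -0.00032882, -0.00102849,  0.00034237, -0.00106334,
        0.00126721]), 'joint_torque': array([-8.75119725e-02, -4.81147277e+01, -2.96082634e+01, -1.91500958e-02,
       -7.05635408e-02, -1.17231371e-03]), 'tool_pos': array([ 0.65337669, -0.05834974,  0.09832118]), 'tcp_rot': array([2.21496732, 2.22402825, 0.00333087]), 'wrist_force': array([0.87818628, 0.00821841, 5.8582615 ]), 'torque': array([ 0.01910104,  0.12056144, -0.01939131]), 'grip_force': 62.01571527868509, 'width': 0.5668883179520672}
```

View pics/g1.png

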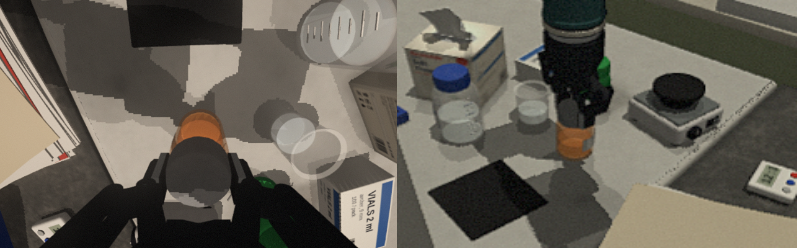

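The side view shows the cap held between the pads with the bottle still upright. The opening is about 48 mm, which fits the 51 mm cap. Next I lift and carry it to the pad.

{"api": "jog_arm", "payload": {"deltas": [0,0,-0.01,0,0,0,-1,0,0,-0.03,0,0,0,-1,0,0,-0.06,0,0,0,-1,0,0,-0.09,0,0,0,-1,0,0,-0.12,0,0,0,-1,0,0,-0.13,0,0,0,-1,0,0,-0.13,0,0,0,-1,0,0,-0.13,0,0,0,-1], "squeeze": 80}}

```text
time: 5.2
tool_pos: [0.6509, -0.0581, 0.2245]
tcp_rot: [-2.216, -2.225, 0.002]
wrist_force: [-0.2, 0.7, -3.0]
width: 0.56
grip_force: 82.8
```

{"api": "jog_arm", "payload": {"deltas": [-0.02,-0.003,0,0,0,0,-1,-0.05,-0.008,0,0,0,0,-1,-0.08,-0.014,0,0,0,0,-1,-0.11,-0.019,0,0,0,0,-1,-0.14,-0.024,0,0,0,0,-1,-0.16,-0.027,0,0,0,0,-1,-0.166,-0.028,0,0,0,0,-1,-0.166,-0.028,0,0,0,0,-1]}}

```text
time: 6.0
tool_pos: [0.624, -0.2245, 0.2249]
tcp_rot: [-2.217, -2.223, 0.001]
wrist_force: [0.0, 0.2, -2.5]
width: 0.562
grip_force: 82.8
```

```bash
python3 - <<'E'
from h import *
c=cam('top'); w=cam('side'); cv2.imwrite('pics/p1.png',np.hstack([cv2.resize(c['color'][150:300,320:470],(400,400)),cv2.resize(w['color'][110:260,310:460],(400,400))]))
r=[readout.read_state()]
print(r[0]['tool_pos'],r[0]['tcp_rot'],r[0]['width'],r[0]['wrist_force'],r[0]['grip_force'])
print('pad in side crop',(proj(w,[[.628,-.227,.09]])-[310,110])*400/150)
E
```

```text
[ 0.62460071 -0.2231652   0.22562005] [-2.21549956e+00 -2.22531879e+00 -5.55687673e-04] 0.5579148397280048 [ 0.58541647  1.30668289 -1.60694994] 82.78408879414201
pad in side crop [[206.13130391 192.21286958]]
```

View pics/p1.png

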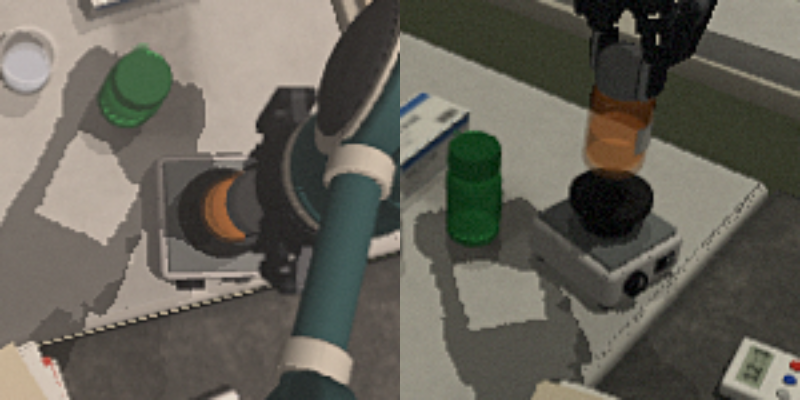

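The bottle hangs upright over the pad: its foot is at about (614,168) and the pad centre at about (611,190) in the right panel. I lower it with slow steps at the end.

{"api": "jog_arm", "payload": {"deltas": [-0.001,0.002,0.01,0,0,0,-1,-0.001,0.003,0.02,0,0,0,-1,-0.001,0.003,0.028,0,0,0,-1,-0.001,0.003,0.033,0,0,0,-1,-0.001,0.003,0.036,0,0,0,-1,-0.001,0.003,0.039,0,0,0,-1,-0.001,0.003,0.042,0,0,0,-1,-0.001,0.003,0.042,0,0,0,-1]}}

```text
time: 6.9
tool_pos: [0.6273, -0.2253, 0.1847]
tcp_rot: [-2.217, -2.226, 0.0]
wrist_force: [-3.6, 1.4, 2.8]
width: 0.557
grip_force: 83.2
```

{"api": "jog_arm", "payload": {"deltas": [0,0,0.002,0,0,0,-1,0,0,0.004,0,0,0,-1,0,0,0.006,0,0,0,-1,0,0,0.008,0,0,0,-1,0,0,0.01,0,0,0,-1,0,0,0.01,0,0,0,-1]}}

```text
time: 7.5
tool_pos: [0.6278, -0.2255, 0.1762]
tcp_rot: [2.216, 2.225, 0.0]
wrist_force: [-5.1, 1.2, 9.9]
width: 0.557
grip_force: 83.8
```

{"api": "jog_arm", "payload": {"deltas": [0,0,0.002,0,0,0,-1,0,0,0.004,0,0,0,-1,0,0,0.006,0,0,0,-1,0,0,0.006,0,0,0,-1,0,0,0.006,0,0,0,-1,0,0,0.006,0,0,0,-1,0,0,0.006,0,0,0,-1,0,0,0.006,0,0,0,-1]}}

```text
time: 8.3
tool_pos: [0.6282, -0.2259, 0.1759]
tcp_rot: [2.214, 2.224, 0.001]
wrist_force: [-12.4, 4.3, 30.7]
width: 0.559
grip_force: 85.8
```

```bash
python3 - <<'E'
from h import *
w=cam('side'); cv2.imwrite('pics/p2.png',cv2.resize(w['color'][110:260,310:460],(600,600)))
s=readout.read_state();print(s['tool_pos'],s['tcp_rot'],s['wrist_force'])
print((proj(w,[[.628,-.227,.09],[.628,-.227,.078]])-[310,110])*4)
E
```

```text
[ 0.6282088  -0.22591371  0.17589973] [2.21440972e+00 2.22378810e+00 6.05320575e-04] [-11.97348477   4.25567655  31.1854171 ]
[[309.19695587 288.31930438]
 [307.0927991  303.43327313]]
```

View pics/p2.png

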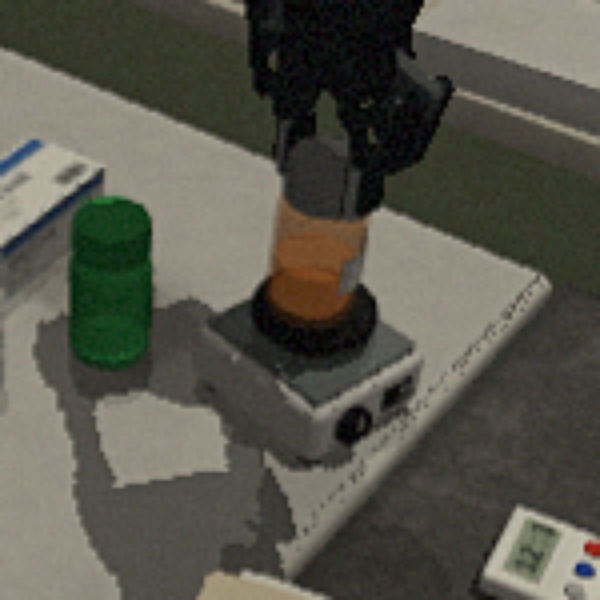

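The bottle stands upright in the middle of the pad. The TCP stayed at 0.176 while the force rose from 10 to 31 N, so the pad is at the hard stop. I hold for over a second more, then lift.

{"api": "jog_arm", "payload": {"deltas": [0,0,0,0,0,0,-1,0,0,0,0,0,0,-1,0,0,0,0,0,0,-1,0,0,0,0,0,0,-1,0,0,0,0,0,0,-1,0,0,0,0,0,0,-1,0,0,0,0,0,0,-1,0,0,0,0,0,0,-1]}}

```text
time: 9.15
tool_pos: [0.6282, -0.2259, 0.1759]
tcp_rot: [2.214, 2.224, 0.001]
wrist_force: [-13.2, 4.3, 31.0]
width: 0.562
grip_force: 85.8
```

{"api": "jog_arm", "payload": {"deltas": [0,0,-0.004,0,0,0,-1,0,0,-0.008,0,0,0,-1,0,0,-0.014,0,0,0,-1,0,0,-0.022,0,0,0,-1,0,0,-0.035,0,0,0,-1,0,0,-0.05,0,0,0,-1,0,0,-0.06,0,0,0,-1,0,0,-0.06,0,0,0,-1]}}

```text
time: 9.95
tool_pos: [0.6292, -0.2259, 0.2311]
tcp_rot: [2.214, 2.223, 0.003]
wrist_force: [0.8, -1.5, -2.1]
width: 0.562
grip_force: 82.8
```

{"api": "jog_arm", "payload": {"deltas": [0.02,0,0,0,0,0,-1,0.05,0.001,0,0,0,0,-1,0.08,0.003,0,0,0,0,-1,0.11,0.004,0,0,0,0,-1,0.14,0.005,0,0,0,0,-1,0.17,0.006,0,0,0,0,-1,0.19,0.006,0,0,0,0,-1,0.2,0.006,0,0,0,0,-1]}}

```text
time: 10.75
tool_pos: [0.632, -0.0225, 0.2274]
tcp_rot: [-2.213, -2.227, 0.001]
wrist_force: [-0.6, 0.2, -2.3]
width: 0.559
grip_force: 82.8
```

{"api": "jog_arm", "payload": {"deltas": [0.02,0,0,0,0,0,-1,0.045,0.001,0,0,0,0,-1,0.07,0.002,0,0,0,0,-1,0.095,0.003,0,0,0,0,-1,0.115,0.004,0,0,0,0,-1,0.122,0.004,0,0,0,0,-1,0.122,0.004,0,0,0,0,-1,0.122,0.004,0,0,0,0,-1]}}

```text
time: 11.55
tool_pos: [0.6361, 0.096, 0.228]
tcp_rot: [2.217, 2.226, -0.002]
wrist_force: [-0.1, 0.2, -1.4]
width: 0.563
grip_force: 82.8
```

```bash
python3 - <<'E'
from h import *
w=cam('side'); cv2.imwrite('pics/m1.png',cv2.resize(w['color'][130:300,180:380],(800,600)))
for i in range(3):
    s=readout.read_state();print(s['time'],s['tool_pos'],s['tcp_rot'],s['wrist_force']); cam('top')
print((proj(w,[[.638,.097,.006]])-[180,130])*[4,600/170])
E
```

```text
11.6 [0.63618027 0.0956849  0.22803434] [ 2.21755174e+00  2.22504035e+00 -1.22843875e-03] [ 0.05480423  0.38224556 -1.82766586]
11.65 [0.63625063 0.09558352 0.22813106] [ 2.21796784e+00  2.22460572e+00 -9.15200925e-04] [ 0.17404292 -0.44032905 -3.07706186]
11.7 [0.63628796 0.09561532 0.22823659] [ 2.21815465e+00  2.22448906e+00 -5.48718121e-04] [-0.07178582  1.3339041  -2.53350489]
[[375.04021899 465.12346434]]
```

View pics/m1.png

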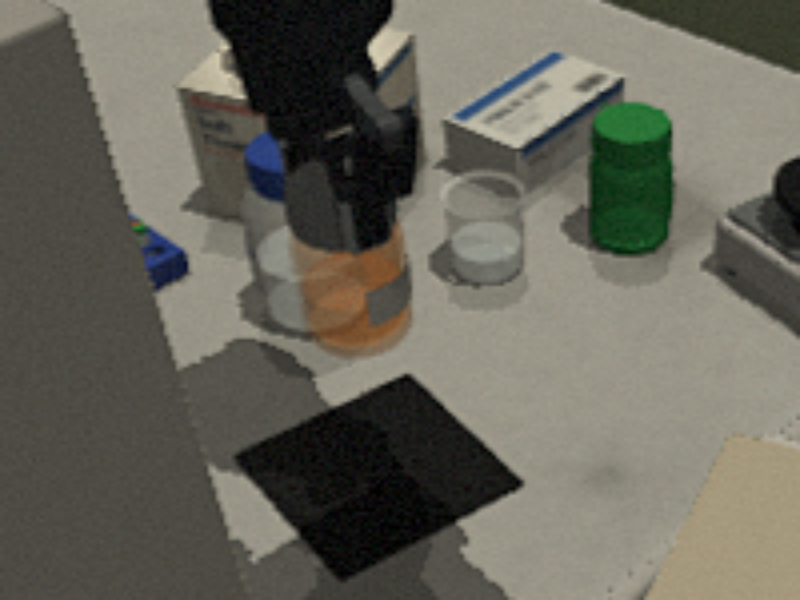

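The bottle hangs upright above the mat, whose centre is at crop (379,478) against (375,465) predicted. Its foot is about 124 mm above the mat, so I lower it by that much.

{"api": "jog_arm", "payload": {"deltas": [0,0,0.02,0,0,0,-1,0,0,0.05,0,0,0,-1,0,0,0.08,0,0,0,-1,0,0,0.1,0,0,0,-1,0,0,0.11,0,0,0,-1,0,0,0.115,0,0,0,-1,0,0,0.118,0,0,0,-1,0,0,0.118,0,0,0,-1]}}

```text
time: 12.55
tool_pos: [0.6371, 0.0967, 0.1112]
tcp_rot: [2.216, 2.225, 0.002]
wrist_force: [0.2, -0.0, -2.2]
width: 0.557
grip_force: 82.8
```

{"api": "jog_arm", "payload": {"deltas": [0,0,0.001,0,0,0,-1,0,0,0.002,0,0,0,-1,0,0,0.003,0,0,0,-1,0,0,0.004,0,0,0,-1,0,0,0.005,0,0,0,-1,0,0,0.006,0,0,0,-1,0,0,0.006,0,0,0,-1]}}

```text
time: 13.25
tool_pos: [0.6363, 0.0968, 0.1045]
tcp_rot: [-2.217, -2.226, 0.0]
wrist_force: [-0.5, 1.3, -0.4]
width: 0.559
grip_force: 82.9
```

{"api": "jog_arm", "payload": {"deltas": [0,0,0.001,0,0,0,-1,0,0,0.0015,0,0,0,-1,0,0,0.0015,0,0,0,-1], "squeeze": 30}}

```text
time: 13.55
tool_pos: [0.6365, 0.0968, 0.1043]
tcp_rot: [2.217, 2.226, 0.0]
wrist_force: [-2.3, 0.0, 6.6]
width: 0.551
grip_force: 83.5
```

{"api": "jog_arm", "payload": {"deltas": [0,0,0,0,0,0,0.15,0,0,0,0,0,0,0.2,0,0,0,0,0,0,0.3,0,0,0,0,0,0,0.5,0,0,0,0,0,0,0.8,0,0,0,0,0,0,1,0,0,0,0,0,0,1,0,0,0,0,0,0,1]}}

```text
time: 14.35
tool_pos: [0.6363, 0.0967, 0.1027]
tcp_rot: [-2.217, -2.226, 0.0]
wrist_force: [0.2, 0.3, 0.8]
width: 0.999
grip_force: 0.0
```

{"api": "jog_arm", "payload": {"deltas": [0,0,-0.01,0,0,0,1,0,0,-0.03,0,0,0,1,0,0,-0.06,0,0,0,1,0,0,-0.1,0,0,0,1,0,0,-0.13,0,0,0,1,0,0,-0.14,0,0,0,1,0,0,-0.14,0,0,0,1,0,0,-0.14,0,0,0,1]}}

```text
time: 15.15
tool_pos: [0.6355, 0.0967, 0.2415]
tcp_rot: [-2.216, -2.225, 0.002]
wrist_force: [-0.0, 0.3, -1.6]
width: 1.0
grip_force: 0.0
```

```bash
python3 - <<'E'
from h import *
w=cam('side'); c=cam('wrist'); cv2.imwrite('pics/m2.png',np.hstack([cv2.resize(w['color'][130:300,180:380],(400,340)),cv2.resize(c['color'][:,120:],(400,340))]))
print(readout.read_state())
E
```

```text
{'time': 15.25, 'q': array([1.12215239e-01, 2.10293689e-01, 1.68474054e+00, 9.26159502e-07,
       1.25083605e+00, 1.08114952e-01]), 'joint_vel': array([-0.00105221,  0.00282839,  0.00130886, -0.00193837,  0.00344657,
        0.00158573]), 'joint_torque': array([ 5.83982561e-03, -4.92537546e+01, -3.71997392e+01, -1.83492483e-05,
       -5.36413514e-03,  4.65308483e-05]), 'tool_pos': array([0.63489095, 0.09660289, 0.24011277]), 'tcp_rot': array([-2.21499247, -2.22409259,  0.00523948]), 'wrist_force': array([ 0.43694674, -0.05059621, -0.04433195]), 'torque': array([-0.03592   ,  0.00665771,  0.02908958]), 'grip_force': 0.0, 'width': 0.999487669108899}
```

View pics/m2.png

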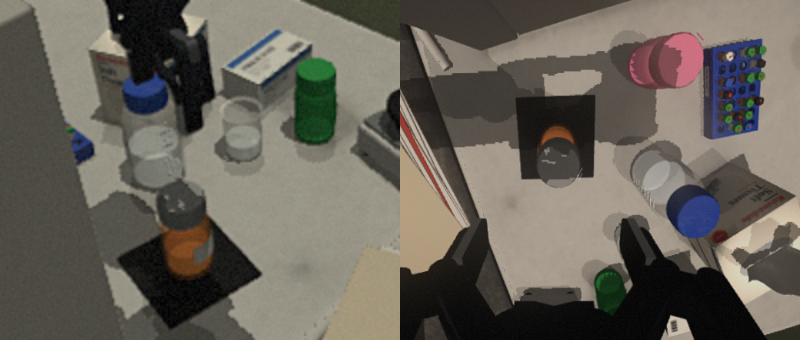

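The bottle stands upright in the middle of the mat (foot at about (190,262) in the left panel). The gripper is well clear, and the big bottle and beaker are where they were.

```bash
python3 -c "
from h import *
print(finish_job())"
```

```text
the job is handed in; nothing more can be done
None
```

The amber bottle was pressed against the pad's hard stop for over a second and now stands upright and released in the middle of the mat; the large bottle and beaker were not touched, and the job was handed in at about 15 s, though the hand-in returned no verdict.

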